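# Fish a gib-head key out of a narrow slot with a hooked pick

### The arm

A 6-joint arm with a two-finger parallel gripper is mounted at the origin on a cart in front of the work surface, level with it; the furniture and walls round the work are solid. World frame = base frame: x ahead of the robot, y to its left, z up, the work surface at z = 0. Lengths are in m, angles in rad, forces in N, time in s.
With the tool pointing down it reaches from about 0.35 to 0.875 m from the base axis. Payload 15.5 kg.
Tool frame: the origin (TCP) lies midway between the tips of the shut fingers; the grasp point (between the pads) lies 19 mm behind it; x points along the fingers, y is the direction in which the jaws open and shut, and the axes are right-handed (so a half turn about x gives the same grasp; the last joint's range is limited). The gripper opens to 85 mm and grips with 20 to 120 N. Pads are 22 mm wide; open, the fingers measure 114 mm over their backs; the gripper's body (76 mm by 85 mm) begins 54 mm behind the grasp point. The pads swing forward as they close: fully open they stand 13 mm farther back than shut.
Start: joints at [-1.232, 0.494, 1.345, -0, 1.302, -0.096], TCP at [0.263, -0.567, 0.231] pointing down, gripper open.
Joint ranges: [-2.91, 2.91], [-0.82, 2.16], [0.22, 2.67], [-1.22, 4.37], [0.12, 2.79], [-3.08, 3.08]. Speed limits (rad/s): [1.89, 1.89, 2.57, 3.01, 3.01, 3.01].

### API

Orientations are given as a unit quaternion [w, x, y, z].
In Python, from station import r, grab_frame, camera_info, ticket gives the robot as it stands.
- The arm moves only by the tool play_rows, never from a script. Its argument "moves" is a list of rows, each an object with "xyz": the shift along the tool's x, y, z in cm, a list of three; "yaw": the turn about the tool's x in degrees. A call has 1 to 12 rows; each row is the pose to reach, as a shift and turn from the pose commanded when the call began, along the tool's axes at that moment; what a row does not reach only later rows make up. A row lasts 1/12 s, in which the tool goes at most 41.7 mm and 7.16 degrees, less where a joint would pass 70% of its speed; a pose out of reach is approached as far as the arm can. A call with a gripper value outside its range is refused whole. "jaw" is the finger opening in cm, from 0 to 8.54, set as the call begins (left out, the last holds). The fingers move at their own pace and stop on an object; "newtons" is the grip in N (left out, the last holds). Time passes only in rows, so rows that repeat a pose let the fingers close. It gives the time, the measured TCP pose, the force and the opening at its end, in the units of the state.
- r.observe(): the state, without advancing time (a new reading comes with each control period).
- grab_frame(name): name is "scene" or "top" or "wrist"; returns the picture (384x512x3 uint8, blue, green, red); there is no depth.
- camera_info(name): a dict with "camera_matrix" (3x3 intrinsics, pixels), "origin" and "orientation" of the camera in the world. Camera axes: x right, y up, looking along -z (the intrinsics and any distortion apply to the point x, -y, -z); pixel columns grow to the right and rows downward; lengths in m; the calibration is good to about 2 mm. A picture is of the moment at which its call begins: read the wrist's pose just before it. camera_info takes no time and is no camera call; for the wrist camera it gives the pose at the moment of the call.
- ticket.sign_off(): hands the job in, once; it reports no verdict.
The state is a dict: "time_s": time; "joint_pos": joint angles; "qd": joint speeds; "joint_efforts": joint torques, N m; "eef_pos": TCP position; "ee_rot": TCP orientation; "force": force on the tool from outside, world axes, zero at the start; "torque": the same for the moment, N m; "width": finger opening in m.
Only numpy, scipy, OpenCV 4.12 (cv2) and the standard library are available. Lean on these libraries where they do the work, as an engineer would, in place of code of your own. Each camera call takes 0.05 s, during which the arm holds its last target.

### The job

A brass gib-head key has slid out of reach into one of the two narrow covered slots of the keyway fixture: reach in with the orange-handled hooked pick, catch the key behind its raised head and drag it out until the head stands well out on the apron, without fingers on the key while its head is in the slot. Lay the pick back flat and lengthwise on the black mat, handle and hook both on it, and lay the brass key down in the blue tray. Leave the steel key and the other things on the bench where they are.

Things in the scene. Friction and masses are not known exactly. Their poses are not given: they have to be found in the camera images.
- fixture: Fixed fixture 240x106x77 mm: bright base plate 8 mm thick, grey walls, clear flat cover; two straight covered slots. Origin: centre of underside; x runs along the slots, inwards. Open mouths at x = -50 mm, closed back at x = +114. In front of the mouths (x = -50 to -120) the bare base plate is an apron, top z = 8 mm. Start yaw about +90 deg: mouths look to the robot's right (-y)
- slot_mouths (a point): Midway between the two slot mouths, at slot floor level (fixture x = -50, y = 0, z = 8 mm); fixture's axes. Slot centre lines lie at y = -21 and +21 mm; each slot is 28 mm wide and 64 mm high inside (cover's underside at fixture z = 72, its top at 77 mm)
- brass_key_center (a point): Wanted brass gib-head key, lying in either slot: bar 80 mm long (x), 20 wide, 12 high; its first 18 mm (x = -40 to -22 mm) are a head 26 mm high, 14 above the bar. Point: mid-length, mid-width, 6 mm above the underside. Head end (-x) looks to the mouth; head front starts 40 to 75 mm inside. 0.14 to 0.28 kg, slides freely on the slot floor
- brass_key_head (a point): Centre of the brass key's head (31 mm from the key's centre along its -x, 13 mm above its underside); same axes as the key
- steel_key_center (a point): Centre of the bright steel key in the other slot: same shape, size and point as the brass one. Stays where it is
- pick_handle (a point): Centre of the hooked pick's handle, an orange block with black bands, 80 long (x) x 18 wide x 32 mm high; point 16 mm above its underside. An 8 mm round steel shaft leaves it towards +x, its axis 5 mm above this point (15 mm thick collar up to x = +50). The whole pick goes from x = -40 to +179 mm. It starts flat on the mat. 0.15 kg, balance point about 20 mm ahead of this point
- pick_hook (a point): Lower end of the pick's hook: an 8 mm thick prong turned down at the end of the shaft, 17 mm below the shaft's underside and level with the underside of the handle, so the pick lies flat. Point: 174 mm ahead of the handle centre along the pick's x, 4 mm above the level of the handle's underside; handle's axes
- mat: Fixed black rubber mat, 250 (x) x 80 (y) x 3 mm, on which the pick lies at the start. Origin: centre of its underside
- tray: Fixed blue tray with a cork floor, 170 (x) x 104 (y) mm outside, walls 4 mm thick and 16 mm high, inner floor 4 mm above the bench. Origin: centre of its underside
- tape_red: Bystander, loose: red and black tape measure, 62x88x31 mm. Origin: centre of its underside. Stays where it is
- side_cutters: Bystander, loose: side cutters with red sleeves, 154x48x14 mm. Origin: centre of its underside. Stays where it is
- solder_reel: Bystander, loose: white reel of solder, 54 x 54 x 35 mm. Origin: centre of its underside. Stays where it is
- tape_green: Bystander, loose: green and yellow tape measure, 54x63x27 mm. Origin: centre of its underside. Stays where it is
- spring_loose: Bystander, loose: loose wire coil holder, 83x31x31 mm. Origin: centre of its underside. Stays where it is
- stand_05: Bystander, loose: soldering-iron stand with a tall wire coil, 110x73x173 mm. Origin: centre of its underside. Stays where it is
- stand_07: Bystander, loose: soldering-iron stand with a tall wire coil, 110x73x166 mm. Origin: centre of its underside. Stays where it is

How it is judged:
On the way, in this order (a step that is already met when the one before it is completed fails the run):
1. the pick's hook is in the slot, lowered behind the raised head of the brass key (x of pick_hook in the frame of brass_key_head between 0.009 and 0.06 m and y of pick_hook in the frame of brass_key_head between -0.016 and 0.016 m and z of pick_hook in the frame of brass_key_head below 0.013 m and x of pick_hook in the frame of fixture above -0.05 m), for 0.1 s.
2. the brass key has been dragged until its head is wholly outside the slot (head centre at least 25 mm beyond the mouth), low on the apron (x of brass_key_head in the frame of fixture below -0.075 m and height (world z) of brass_key_head below 0.04 m and y of brass_key_head in the frame of fixture between -0.06 and 0.06 m), for 0.1 s.
At the end, for the whole second after the job is handed in: The brass key lies level inside the blue tray (centre within 45 mm of the tray's centre lengthwise and 42 mm crosswise, not on the rim); the pick lies flat on the mat, handle centre and hook tip both over the mat (within about 5 mm of its edges); both are released and at rest (x of brass_key_center in the frame of tray between -0.045 and 0.045 m and y of brass_key_center in the frame of tray between -0.042 and 0.042 m and height (world z) of brass_key_center below 0.022 m and angle between brass_key_center's own x axis and vertical between 1.42 and 1.72 rad and x of pick_handle in the frame of mat between -0.13 and 0.13 m and y of pick_handle in the frame of mat between -0.045 and 0.045 m and x of pick_hook in the frame of mat between -0.13 and 0.13 m and y of pick_hook in the frame of mat between -0.045 and 0.045 m and height (world z) of pick_handle below 0.025 m and height (world z) of pick_hook below 0.02 m and angle between pick_handle's own z axis and vertical below 0.15 rad and linear speed of each of brass_key, pick below 0.02 m/s); the robot touches nothing.
It fails at once if fingers touch the brass key while its head is still inside the slot (contact force between the fingers and brass_key above 0.5 N and x of brass_key_head in the frame of fixture above -0.055 m).
It fails at once if the steel key is moved by more than 15 mm (distance of steel_key_center from where it was at the start of the episode above 0.015 m).
It fails at once if a bystander is moved by more than 25 mm (distance of any of tape_red, side_cutters, solder_reel, tape_green, spring_loose, stand_05, stand_07 from where it was at the start of the episode above 0.025 m).
It also fails if it takes over 72 s, if anything falls off the work surface, if the arm or the gripper's body presses on something with over 40 N, if the wrist force passes 120 N, or if a joint passes its speed limit or range.

## Working session

There is one attempt and no reset: what is moved stays moved. The work goes in short steps, Python scripts to look and compute and a tool call to move; the robot and the scene stay as the last step left them, time stands still between calls to the robot, and variables do not carry over. Pictures are saved under pics/ and viewed, and the job is handed in when it is done.

Besides the shell and the picture viewer there is one more tool, called as name(argument=value, ...) on one line, values as JSON. play_rows: Moves the arm, as the interface text tells. Its arguments: {"type":"object","properties":{"moves":{"type":"array","items":{"type":"object","properties":{"xyz":{"type":"array","items":{"type":"number"}},"yaw":{"type":"number"}}}},"jaw":{"type":"number"},"newtons":{"type":"number"}},"required":["moves"]}

```bash
ls; mkdir -p pics; python3 - <<'E'
from station import r, grab_frame, camera_info, ticket
import cv2
print(r.observe())
for n in("scene","top","wrist"):
    i=camera_info(n);print(n,i)
    cv2.imwrite(f"pics/{n}0.png",grab_frame(n))
E
```

```text
pics
{'time_s': 0.0, 'joint_pos': array([-1.23247482e+00,  4.94171596e-01,  1.34610159e+00, -8.14633573e-06,
        1.30253112e+00, -9.54931157e-02]), 'qd': array([ 7.79660994e-04,  2.69052102e-04, -1.88121301e-04, -4.13191227e-05,
        1.55262933e-04,  1.01898222e-03]), 'joint_efforts': array([ 4.73354536e-03, -8.82148218e+01, -3.83874178e+01, -9.64306139e-06,
        9.93661874e-03, -2.34766600e-05]), 'eef_pos': array([ 0.26259583, -0.56676808,  0.23071748]), 'ee_rot': array([-0.15175259, -0.69048271, -0.15260237,  0.69059199]), 'force': array([-0.48610789,  0.63995267, -0.7462497 ]), 'torque': array([ 0.01351916, -0.01848223,  0.05641416]), 'width': 0.08537148095661205}
scene {'camera_matrix': array([[490.97142997,   0.        , 256.43196246],
       [  0.        , 490.97142997, 191.27810483],
       [  0.        ,   0.        ,   1.        ]]), 'origin': array([-0.71018936, -0.76501733,  0.68326099]), 'orientation': array([ 0.72862129,  0.47959619, -0.27123573, -0.40685341])}
top {'camera_matrix': array([[353.44045799,   0.        , 257.66120982],
       [  0.        , 353.44045799, 188.04089119],
       [  0.        ,   0.        ,   1.        ]]), 'origin': array([ 3.91967877e-01, -5.18280330e-04,  1.20358956e+00]), 'orientation': array([ 0.7116657 ,  0.047228  , -0.04532474, -0.69946201])}
wrist {'camera_matrix': array([[265.62233758,   0.        , 255.71675606],
       [  0.        , 265.62233758, 196.09480414],
       [  0.        ,   0.        ,   1.        ]]), 'origin': array([ 0.32272278, -0.5386121 ,  0.3722518 ]), 'orientation': array([ 0.83519062, -0.11085939,  0.07184261, -0.53385903])}
```

View pics/scene0.png

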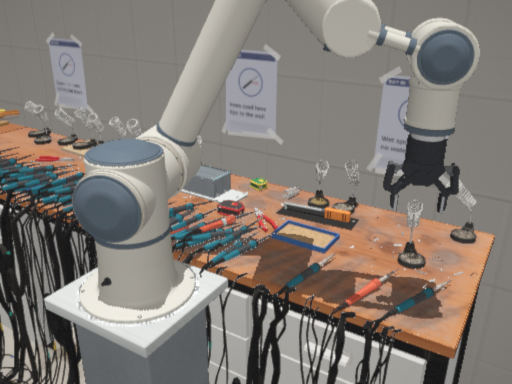

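View pics/top0.png

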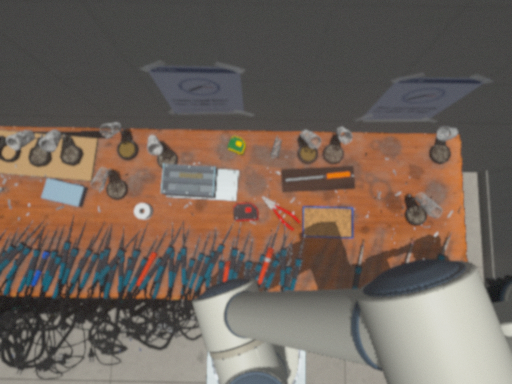

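View pics/wrist0.png

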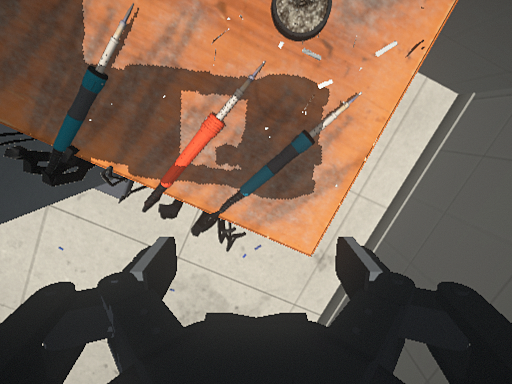

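```bash
python3 - <<'E'
import cv2
a=cv2.imread("pics/top0.png")
cv2.imwrite("pics/top0z.png",cv2.resize(a[120:245,140:370],None,fx=3.4,fy=3.4,interpolation=cv2.INTER_CUBIC))
b=cv2.imread("pics/scene0.png")
cv2.imwrite("pics/scene0z.png",cv2.resize(b[145:265,160:380],None,fx=3.6,fy=3.6,interpolation=cv2.INTER_CUBIC))
E
```

```text
(no output)
```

View pics/top0z.png

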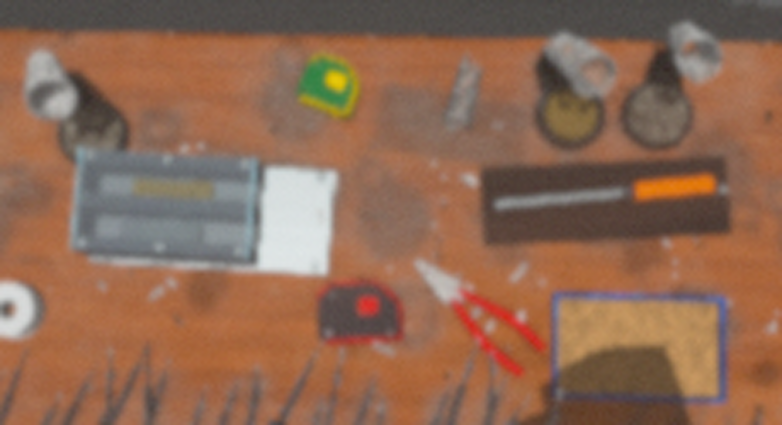

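View pics/scene0z.png

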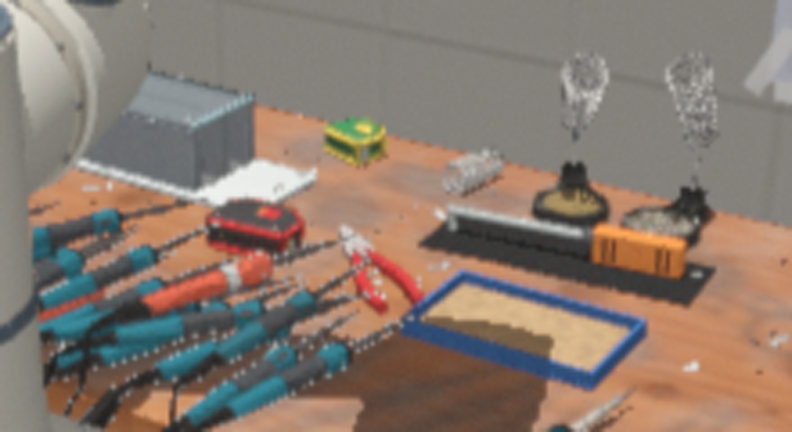

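```bash
cat > h.py <<'E'
import numpy as np, cv2
from scipy.spatial.transform import Rotation as R
from station import r, grab_frame, camera_info
def rot(q): return R.from_quat([q[1],q[2],q[3],q[0]]).as_matrix()
def ray(ci,px,z):
    K=np.array(ci["camera_matrix"]);o=np.array(ci["origin"])
    px=np.atleast_2d(np.array(px,float))
    d=np.c_[(px[:,0]-K[0,2])/K[0,0],-(px[:,1]-K[1,2])/K[1,1],-np.ones(len(px))]@rot(ci["orientation"]).T
    return o+d*((z-o[2])/d[:,2])[:,None]
def proj(ci,p):
    K=np.array(ci["camera_matrix"]);c=(np.atleast_2d(p)-ci["origin"])@rot(ci["orientation"])
    return np.c_[K[0,2]+K[0,0]*c[:,0]/-c[:,2],K[1,2]-K[1,1]*c[:,1]/-c[:,2]]
E
python3 - <<'E'
from h import *
np.set_printoptions(precision=4,suppress=True)
s=r.observe();T=rot(s["ee_rot"]);print("tool axes cols\n",T)
ci=camera_info("wrist");print("cam offset in tool",T.T@(ci["origin"]-s["eef_pos"]), (T.T@rot(ci["orientation"])))
t=camera_info("top")
z=lambda p:[(p[0]+.5)/3.4-.5+140,(p[1]+.5)/3.4-.5+120]
for n,p,h in[("handle0",(636,190),.035),("handle1",(716,183),.035),("shaft tip",(497,204),.028),
 ("mat",(483,172),.003),("mat",(725,157),.003),("mat",(730,231),.003),("mat",(487,243),.003),
 ("apron fr",(337,170),.008),("apron nr",(329,273),.008),("cover mouth far",(256,157),.077),("cover mouth near",(256,262),.077),("cover back far",(80,148),.077),("cover back near",(72,249),.077),
 ("brass L",(133,187),.034),("brass R",(213,187),.034),
 ("tray",(553,294),.016),("tray",(726,296),.016),("tray",(722,402),.016),("tray",(556,396),.016),("st5",(570,112),.01),("st7",(657,112),.01)]:
    print(n,ray(t,z(p),h)[0])
E
```

```text
tool axes cols
 [[-0.0003  0.4203 -0.9074]
 [ 0.0008 -0.9074 -0.4203]
 [-1.     -0.0009 -0.0001]]
cam offset in tool [-0.1415 -0.0005 -0.0664] [[ 0.0006  0.262  -0.9651]
 [ 1.      0.0005  0.0008]
 [ 0.0007 -0.9651 -0.262 ]]
handle0 [ 0.5921 -0.2265  0.035 ]
handle1 [ 0.6005 -0.3054  0.035 ]
shaft tip [ 0.5769 -0.0903  0.028 ]
mat [ 0.6135 -0.0777  0.003 ]
mat [ 0.6331 -0.3233  0.003 ]
mat [ 0.5574 -0.327   0.003 ]
mat [ 0.541  -0.0824  0.003 ]
apron fr [0.6121 0.0701 0.008 ]
apron nr [0.5074 0.0756 0.008 ]
cover mouth far [0.6106 0.1436 0.077 ]
cover mouth near [0.51   0.1402 0.077 ]
cover back far [0.6165 0.3119 0.077 ]
cover back near [0.5193 0.3144 0.077 ]
brass L [0.5868 0.2695 0.034 ]
brass R [0.5881 0.1905 0.034 ]
tray [ 0.4896 -0.1472  0.016 ]
tray [ 0.4906 -0.3183  0.016 ]
tray [ 0.3866 -0.3126  0.016 ]
tray [ 0.3896 -0.1502  0.016 ]
st5 [ 0.6755 -0.165   0.01  ]
st7 [ 0.677  -0.2533  0.01  ]
```

play_rows(moves=[{"xyz": [0,-0.8,-2],"yaw": -4},{"xyz": [0,-2.4,-5.6],"yaw": -10},{"xyz": [0,-4,-9.5],"yaw": -17},{"xyz": [0,-5.6,-13.3],"yaw": -24},{"xyz": [0,-7.2,-17.2],"yaw": -31},{"xyz": [0,-8.8,-21],"yaw": -38},{"xyz": [0,-10.4,-24.9],"yaw": -45},{"xyz": [0,-12,-28.7],"yaw": -52},{"xyz": [0,-13.6,-32.6],"yaw": -58},{"xyz": [0,-15.2,-36.4],"yaw": -64},{"xyz": [0,-16.8,-40.2],"yaw": -69},{"xyz": [0.5,-18.3,-43.8],"yaw": -71}], jaw=2.8, newtons=60)

```text
time_s: 1.15
eef_pos: [0.5848, -0.215, 0.2269]
ee_rot: [0.527, 0.472, 0.526, -0.472]
force: [0.8, -1.1, -0.2]
width: 0.0278
```

```bash
python3 - <<'E'
from h import *
s=r.observe();print(s)
cv2.imwrite("pics/w1.png",grab_frame("wrist"));cv2.imwrite("pics/t1.png",grab_frame("top"))
a=cv2.imread("pics/t1.png")
cv2.imwrite("pics/t1z.png",cv2.resize(a[120:245,140:370],None,fx=3.4,fy=3.4,interpolation=cv2.INTER_CUBIC))
E
```

```text
{'time_s': 1.15, 'joint_pos': array([-4.48182534e-01,  4.94276138e-01,  1.35719089e+00,  1.12630201e-04,
        1.28897061e+00, -5.56296119e-01]), 'qd': array([ 0.72665025,  0.30294815, -0.34568037, -0.00372872,  0.04243763,
        0.39284999]), 'joint_efforts': array([ -6.76436216, -93.15045834, -34.23242569,   0.17812838,
         0.45091387,  -2.83632517]), 'eef_pos': array([ 0.58479416, -0.21500644,  0.22690521]), 'ee_rot': array([ 0.52665882,  0.47241338,  0.525896  , -0.47211173]), 'force': array([ 0.79911694, -1.10164828, -0.20742811]), 'torque': array([-0.01894893, -0.04469828, -0.0029255 ]), 'width': 0.02784898940481362}
```

View pics/w1.png

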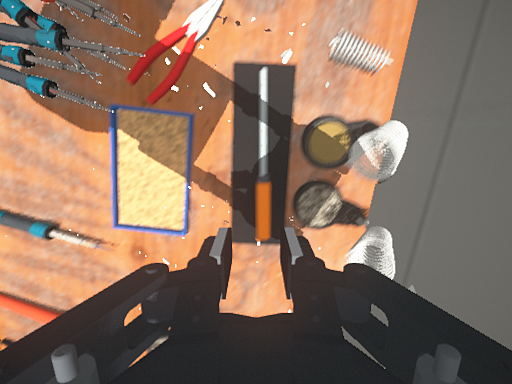

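View pics/t1z.png

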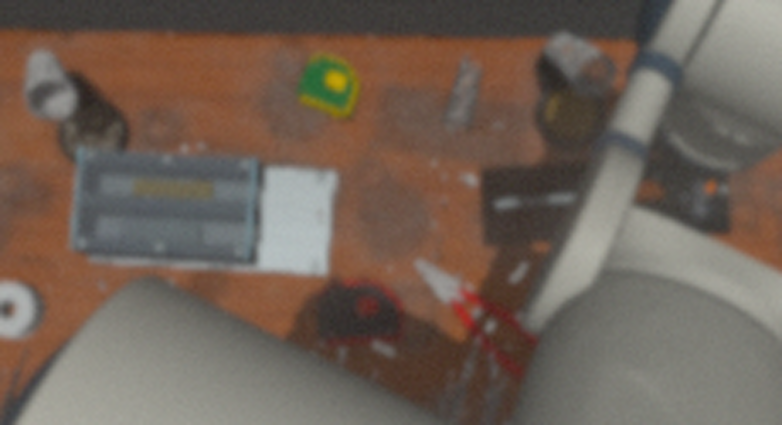

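```bash
python3 - <<'E'
from h import *
np.set_printoptions(precision=4,suppress=True)
for k in range(5): grab_frame("top")
s=r.observe();ci=camera_info("wrist");im=grab_frame("wrist");cv2.imwrite("pics/w2.png",im)
print(s["time_s"],s["eef_pos"],s["qd"]);T=rot(s["ee_rot"]);print(T)
hsv=cv2.cvtColor(im,cv2.COLOR_BGR2HSV)
o=cv2.inRange(hsv,(5,200,120),(18,255,255)); o[:170]=0;o[245:]=0;o[:,:235]=0;o[:,290:]=0
c=max(cv2.findContours(o,0,2)[0],key=cv2.contourArea);rc=cv2.minAreaRect(c);b=cv2.boxPoints(rc);print(rc);print(b)
print("handle",ray(ci,b,.035),ray(ci,[rc[0]],.035))
m=cv2.inRange(hsv,(0,0,0),(180,255,50));m[:50]=0;m[255:]=0;m[:,:215]=0;m[:,310:]=0
cv2.imwrite("pics/m.png",cv2.resize(np.hstack([im[40:260,90:310],cv2.cvtColor(o|m,cv2.COLOR_GRAY2BGR)[40:260,90:310]]),None,fx=1.8,fy=1.8))
cv2.imwrite("pics/w2z.png",cv2.resize(im[50:260,210:320],None,fx=2.8,fy=2.8,interpolation=cv2.INTER_CUBIC))
bl=cv2.inRange(hsv,(105,150,60),(130,255,255));bl[:90]=0;bl[245:]=0;bl[:,:100]=0;bl[:,210:]=0
rc=cv2.minAreaRect(cv2.findNonZero(bl));print("tray",rc,ray(ci,cv2.boxPoints(rc),.016),ray(ci,[rc[0]],.016))
E
```

```text
1.5 [ 0.5826 -0.2179  0.2263] [-0.0076 -0.0047 -0.0018  0.0004 -0.0009  0.0015]
[[-0.0002  0.9949  0.1005]
 [-0.0001  0.1005 -0.9949]
 [-1.     -0.0002  0.0001]]
((262.9999694824219, 210.49998474121094), (11.999998092651367, 56.99999237060547), -0.0)
[[257. 239.]
 [257. 182.]
 [269. 182.]
 [269. 239.]]
handle [[ 0.5925 -0.3011  0.035 ]
 [ 0.5845 -0.2225  0.035 ]
 [ 0.5998 -0.221   0.035 ]
 [ 0.6087 -0.2995  0.035 ]] [[ 0.5963 -0.2599  0.035 ]]
tray ((147.30892944335938, 169.69886779785156), (83.56958770751953, 124.3701171875), 4.049581527709961) [[ 0.3718 -0.3161  0.016 ]
 [ 0.3914 -0.1464  0.016 ]
 [ 0.4958 -0.143   0.016 ]
 [ 0.4899 -0.3133  0.016 ]] [[ 0.4375 -0.2245  0.016 ]]
```

View pics/w2z.png

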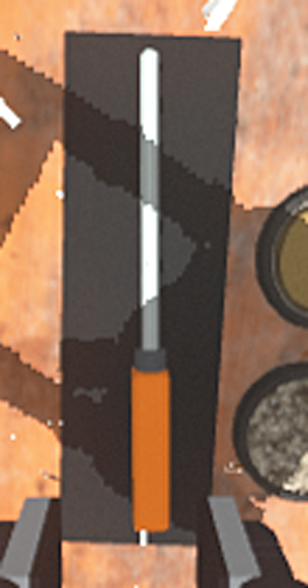

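View pics/m.png

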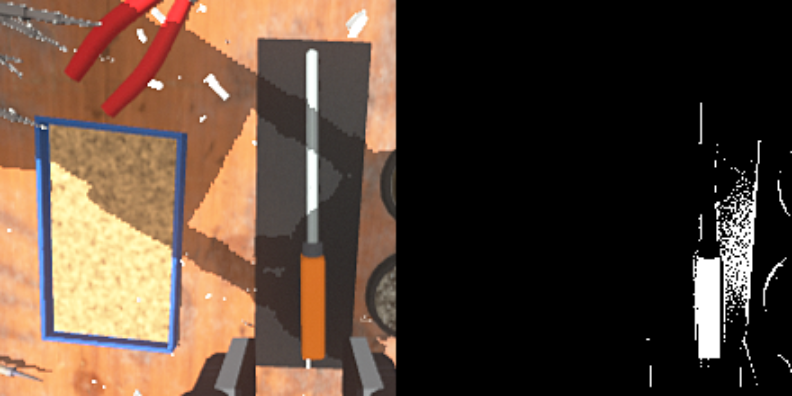

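```bash
python3 - <<'E'
from h import *
np.set_printoptions(precision=4,suppress=True)
ci=camera_info("wrist")
print(ray(ci,[[263.2,67.9]],.028))
z=np.array([[65,32],[241,40],[214,538],[62,537]])/2.8+[210,50]
print(ray(ci,z,.003))
E
```

```text
[[ 0.5782 -0.0875  0.028 ]]
[[ 0.5403 -0.0791  0.003 ]
 [ 0.619  -0.0745  0.003 ]
 [ 0.6384 -0.3164  0.003 ]
 [ 0.5577 -0.3239  0.003 ]]
```

play_rows(moves=[{"xyz": [2,0.4,0.5]},{"xyz": [4.5,0.9,2]},{"xyz": [7.5,0.9,3]},{"xyz": [10,0.9,3]},{"xyz": [12,0.9,3]},{"xyz": [12,0.9,3]},{"xyz": [12,0.9,3]}])

```text
invalid input at $.moves[0]: expected keys xyz, yaw
```

```bash
python3 - <<'E'
from h import *
np.set_printoptions(precision=4,suppress=True)
s=r.observe();ci=camera_info("wrist");im=grab_frame("wrist");cv2.imwrite("pics/w3.png",im)
print(s["time_s"],s["eef_pos"],rot(s["ee_rot"])[:,1])
E
```

```text
1.55 [ 0.5825 -0.218   0.2264] [ 0.995   0.1002 -0.0001]
```

View pics/w3.png

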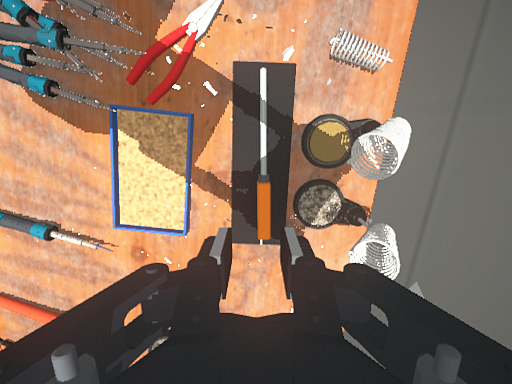

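play_rows(moves=[{"xyz": [2,0.4,0.5],"yaw": 0},{"xyz": [4.5,0.9,2],"yaw": 0},{"xyz": [7.5,0.9,3.2],"yaw": 0},{"xyz": [10,0.9,3.2],"yaw": 0},{"xyz": [12,0.9,3.2],"yaw": 0},{"xyz": [12,0.9,3.2],"yaw": 0},{"xyz": [12,0.9,3.2],"yaw": 0},{"xyz": [12,0.9,3.2],"yaw": 0}])

```text
time_s: 2.27
eef_pos: [0.5959, -0.2486, 0.1077]
ee_rot: [0.525, 0.474, 0.524, -0.474]
force: [-0.8, 0.8, 0.7]
width: 0.0277
```

```bash
python3 - <<'E'
from h import *
np.set_printoptions(precision=4,suppress=True)
s=r.observe();ci=camera_info("wrist");im=grab_frame("wrist");cv2.imwrite("pics/w4.png",im)
print(s["time_s"],s["eef_pos"],rot(s["ee_rot"])[:,1])
E
```

```text
2.2667 [ 0.5959 -0.2486  0.1077] [0.9948 0.1014 0.0014]
```

View pics/w4.png

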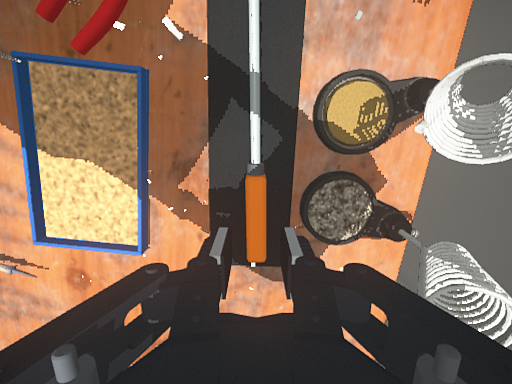

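play_rows(moves=[{"xyz": [1.5,0,0],"yaw": 0},{"xyz": [4,0,0],"yaw": 0},{"xyz": [6.5,0,0],"yaw": 0},{"xyz": [8.5,0,0],"yaw": 0},{"xyz": [9.6,0,0],"yaw": 0},{"xyz": [10.1,0,0],"yaw": 0},{"xyz": [10.1,0,0],"yaw": 0},{"xyz": [10.1,0,0],"yaw": 0},{"xyz": [10.1,0,0],"yaw": 0}])

```text
time_s: 3.07
eef_pos: [0.5963, -0.2483, 0.0068]
ee_rot: [0.526, 0.474, 0.524, -0.474]
force: [-0.8, 0.3, -0.1]
width: 0.0281
```

play_rows(moves=[{"xyz": [0,0,0],"yaw": 0},{"xyz": [0,0,0],"yaw": 0},{"xyz": [0,0,0],"yaw": 0},{"xyz": [0,0,0],"yaw": 0},{"xyz": [0,0,0],"yaw": 0}], jaw=0.5, newtons=80)

```text
time_s: 3.48
eef_pos: [0.5962, -0.2482, 0.0068]
ee_rot: [0.526, 0.474, 0.524, -0.474]
force: [-2.0, 1.4, 9.0]
width: 0.0168
```

play_rows(moves=[{"xyz": [-0.5,0,0],"yaw": 0},{"xyz": [-2,0,0],"yaw": 0},{"xyz": [-4,0,0],"yaw": 0},{"xyz": [-6,0,0],"yaw": 0},{"xyz": [-8,0,0],"yaw": 0},{"xyz": [-9.5,0,0],"yaw": 0},{"xyz": [-10,0,0],"yaw": 0},{"xyz": [-10,0,0],"yaw": 0},{"xyz": [-10,0,0],"yaw": 0}])

```text
time_s: 4.23
eef_pos: [0.5952, -0.2478, 0.105]
ee_rot: [0.525, 0.474, 0.525, -0.474]
force: [0.1, 0.3, -1.8]
width: 0.0165
```

```bash
python3 - <<'E'
from h import *
np.set_printoptions(precision=4,suppress=True)
s=r.observe();ci=camera_info("wrist");im=grab_frame("wrist");cv2.imwrite("pics/w5.png",im)
cv2.imwrite("pics/s5.png",cv2.resize(grab_frame("scene")[100:300,150:400],None,fx=3,fy=3))
print(s["time_s"],s["eef_pos"],rot(s["ee_rot"])[:,1],s["force"],s["width"])
E
```

```text
4.2333 [ 0.5952 -0.2478  0.105 ] [ 0.9948  0.102  -0.0001] [ 0.1028  0.3058 -1.7965] 0.01653593611421515
```

View pics/w5.png

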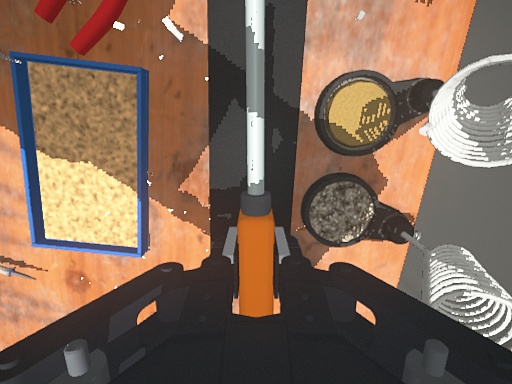

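View pics/s5.png

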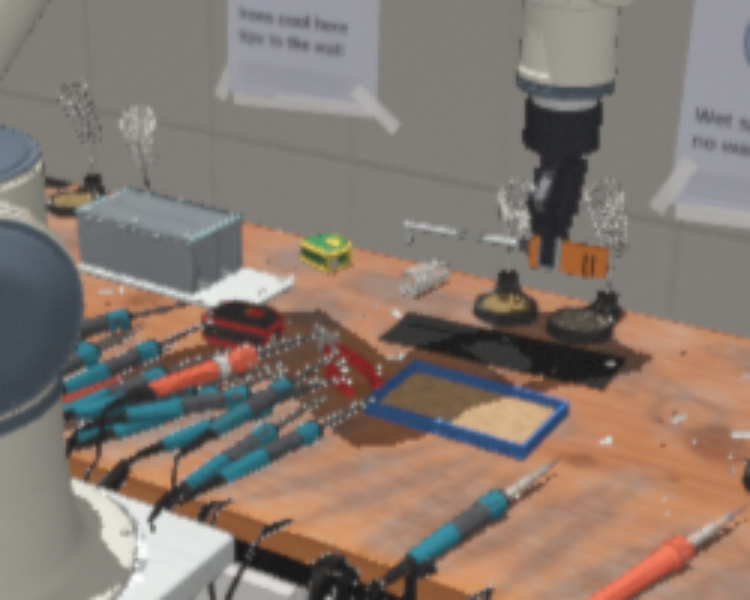

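play_rows(moves=[{"xyz": [-3,0,-0.5],"yaw": 0},{"xyz": [-6,-0.3,-3],"yaw": 1},{"xyz": [-8.5,-0.6,-6],"yaw": 2},{"xyz": [-11,-0.9,-9],"yaw": 3},{"xyz": [-13,-1.2,-12],"yaw": 4},{"xyz": [-14,-1.5,-15.5],"yaw": 5},{"xyz": [-14,-1.9,-19],"yaw": 6},{"xyz": [-14,-2.2,-22.5],"yaw": 7},{"xyz": [-14,-2.5,-26],"yaw": 8},{"xyz": [-14,-2.9,-29],"yaw": 8},{"xyz": [-14,-2.9,-30.5],"yaw": 8},{"xyz": [-14,-2.9,-30.5],"yaw": 8}])

```text
time_s: 5.33
eef_pos: [0.5344, 0.0555, 0.2444]
ee_rot: [-0.491, -0.508, -0.492, 0.509]
force: [-0.0, -0.5, -1.8]
width: 0.0172
```

```bash
python3 - <<'E'
from h import *
np.set_printoptions(precision=4,suppress=True)
for k in range(6): grab_frame("top")
s=r.observe();ci=camera_info("wrist");im=grab_frame("wrist");cv2.imwrite("pics/w6.png",im)
t=grab_frame("top");cv2.imwrite("pics/t6.png",t)
print(s["time_s"],s["eef_pos"],rot(s["ee_rot"]),s["force"],s["width"])
E
```

```text
5.6333 [0.5356 0.0516 0.245 ] [[-0.0005  0.9993 -0.0386]
 [-0.0001 -0.0386 -0.9993]
 [-1.     -0.0005  0.0001]] [ 0.1106 -0.5105 -1.2329] 0.016657138799344884
```

View pics/w6.png

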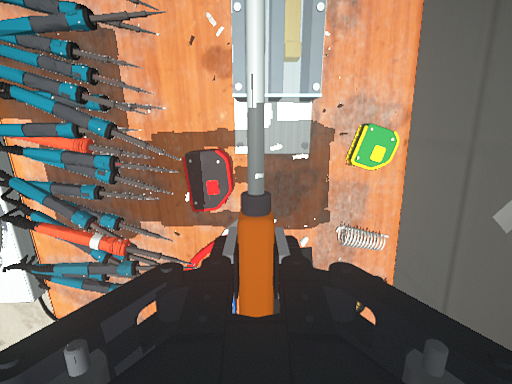

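View pics/t6.png

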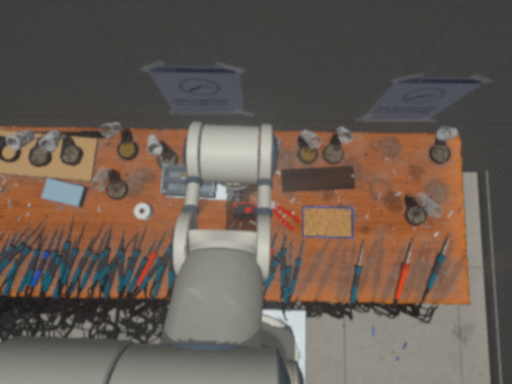

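```bash
python3 - <<'E'
import cv2
a=cv2.imread("pics/w6.png")
cv2.imwrite("pics/w6z.png",cv2.resize(a[0:170,220:340],None,fx=3.5,fy=3.5,interpolation=cv2.INTER_CUBIC))
E
```

```text
(no output)
```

View pics/w6z.png

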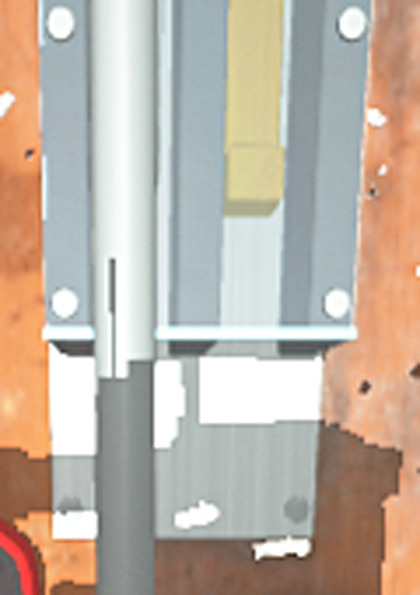

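```bash
python3 - <<'E'
from h import *
np.set_printoptions(precision=4,suppress=True)
ci=camera_info("wrist");s=r.observe();print(s["eef_pos"])
f=lambda p,h:ray(ci,np.array(p)/3.5+[220-.35,-.35],h)
print("apron",f([[53,538],[313,538]],.008))
print("cover",f([[42,329],[357,329],[372,5]],.077))
print("head top",f([[226,145],[284,145],[281,205],[224,205]],.034))
print("head front bottom",f([[224,216],[278,216]],.008))
print("bar back", f([[229,0],[284,0]],.02))
print("slot floor", f([[221,320],[279,320],[285,215]],.008))
# shaft / handle in pick
im=cv2.imread("pics/w6.png");z=.245-.0038
print("handle front",ray(ci,[[237.5,215],[275,215]],z+.032),"collar front",ray(ci,[[243,192],[270,192]],z+.0285))
print("shaft y150",ray(ci,[[249,150],[265,150]],z+.021),"y20",ray(ci,[[246.3,20],[264.5,20]],z+.021))
E
```

```text
[0.5356 0.0518 0.2451]
apron [[0.5069 0.0797 0.008 ]
 [0.6119 0.0756 0.008 ]]
cover [[0.513  0.1516 0.077 ]
 [0.6113 0.1478 0.077 ]
 [0.6134 0.2352 0.077 ]]
head top [[0.5756 0.2122 0.034 ]
 [0.5953 0.2115 0.034 ]
 [0.5943 0.193  0.034 ]
 [0.5747 0.1938 0.034 ]]
head front bottom [[0.5774 0.1956 0.008 ]
 [0.5974 0.1948 0.008 ]]
bar back [[0.5786 0.2601 0.02  ]
 [0.5973 0.2593 0.02  ]]
slot floor [[0.5758 0.1595 0.008 ]
 [0.5979 0.1587 0.008 ]
 [0.6    0.195  0.008 ]]
handle front [[0.5283 0.0793 0.2732]
 [0.5452 0.0786 0.2732]] collar front [[0.5312 0.089  0.2697]
 [0.5434 0.0885 0.2697]]
shaft y150 [[0.5345 0.1071 0.2622]
 [0.5419 0.1068 0.2622]] y20 [[0.5358 0.16   0.2622]
 [0.5433 0.1597 0.2622]]
```

play_rows(moves=[{"xyz": [0,1,2],"yaw": 0},{"xyz": [0,2.5,5],"yaw": 0},{"xyz": [0,4,8],"yaw": 0},{"xyz": [1.5,4.4,9],"yaw": 0},{"xyz": [4,4.4,9],"yaw": 0},{"xyz": [7,4.4,9],"yaw": 0},{"xyz": [10,4.4,9],"yaw": 0},{"xyz": [12.5,4.4,9],"yaw": 0},{"xyz": [14,4.4,9],"yaw": 0},{"xyz": [15,4.4,9],"yaw": 0},{"xyz": [15,4.4,9],"yaw": 0},{"xyz": [15,4.4,9],"yaw": 0}])

```text
time_s: 6.73
eef_pos: [0.5763, -0.0393, 0.0955]
ee_rot: [-0.49, -0.509, -0.49, 0.509]
force: [-0.5, -0.1, -1.4]
width: 0.0165
```

```bash
python3 - <<'E'
from h import *
np.set_printoptions(precision=4,suppress=True)
for k in range(2): grab_frame("top")
s=r.observe();ci=camera_info("wrist");im=grab_frame("wrist");cv2.imwrite("pics/w7.png",im)
cv2.imwrite("pics/s7.png",cv2.resize(grab_frame("scene")[100:300,100:350],None,fx=3,fy=3))
print(s["time_s"],s["eef_pos"],rot(s["ee_rot"]),s["force"],s["width"])
E
```

```text
6.8333 [ 0.5768 -0.0393  0.0964] [[ 0.0018  0.9993 -0.0376]
 [-0.0003 -0.0376 -0.9993]
 [-1.      0.0018  0.0002]] [ 0.7101  0.1732 -0.5492] 0.01684121854003869
```

View pics/w7.png

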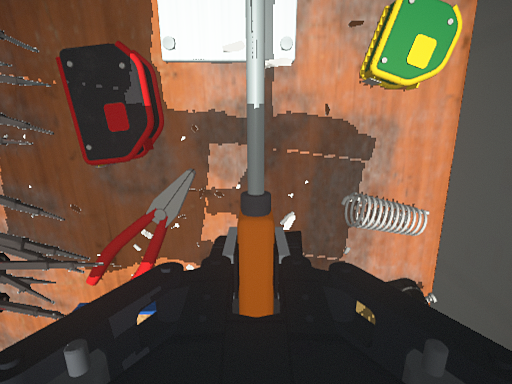

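View pics/s7.png

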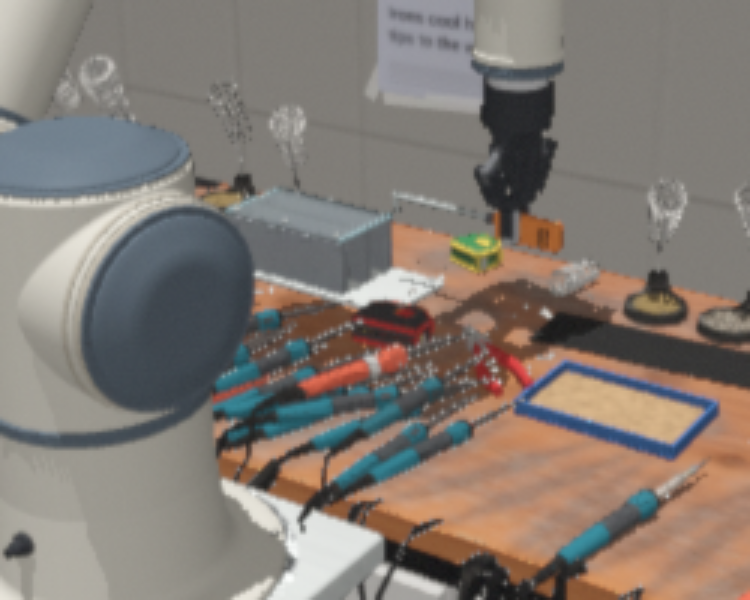

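```bash
python3 - <<'E'
from h import *
np.set_printoptions(precision=4,suppress=True)
s=r.observe();ci=camera_info("scene");T=rot(s["ee_rot"]);e=s["eef_pos"]
P=lambda a,h:e-T[:,2]*a+np.array([0,0,h-.0038])
im=grab_frame("scene");b=im[150:195,215:300];k=8
b=cv2.resize(b,None,fx=k,fy=k,interpolation=cv2.INTER_CUBIC)
for a,h in[(.160,0),(.165,.021),(.036,.021),(.026,.032),(.026,0),(-.054,.032)]:
    p=proj(ci,P(a,h))[0];print(a,h,p)
    q=((p-[215,150]+.5)*k-.5).astype(int);cv2.circle(b,tuple(int(v) for v in q),4,(255,0,255),1)
cv2.imwrite("pics/s7z.png",b)
E
```

```text
0.16 0 [231.7876 170.1062]
0.165 0.021 [230.5064 164.0151]
0.036 0.021 [262.4173 171.6459]
0.026 0.032 [265.0406 169.0896]
0.026 0 [264.9241 178.2754]
-0.054 0.032 [286.3726 174.1074]
```

View pics/s7z.png

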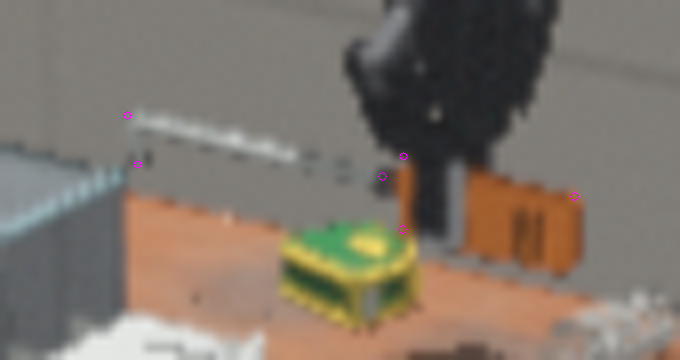

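play_rows(moves=[{"xyz": [1.5,0,0],"yaw": 0},{"xyz": [3.5,-0.05,0],"yaw": 0},{"xyz": [4.8,-0.05,0],"yaw": 0},{"xyz": [5.2,-0.05,0],"yaw": 0},{"xyz": [5.2,-0.05,0],"yaw": 0},{"xyz": [5.2,-0.05,0],"yaw": 0},{"xyz": [5.2,-0.05,0],"yaw": 0}])

```text
time_s: 7.57
eef_pos: [0.5762, -0.0391, 0.0443]
ee_rot: [0.491, 0.51, 0.49, -0.509]
force: [0.7, -0.4, -1.1]
width: 0.0167
```

```bash
python3 - <<'E'
from h import *
np.set_printoptions(precision=4,suppress=True)
s=r.observe();ci=camera_info("wrist");im=grab_frame("wrist");cv2.imwrite("pics/w8.png",im)
cv2.imwrite("pics/s8.png",cv2.resize(grab_frame("scene")[130:230,170:320],None,fx=5,fy=5))
print(s["time_s"],s["eef_pos"],rot(s["ee_rot"]),s["force"],s["width"])
E
```

```text
7.5667 [ 0.5762 -0.0391  0.0443] [[ 0.0015  0.9993 -0.0374]
 [-0.0003 -0.0374 -0.9993]
 [-1.      0.0015  0.0002]] [ 0.6729 -0.4158 -1.0807] 0.0167033995745316
```

View pics/w8.png

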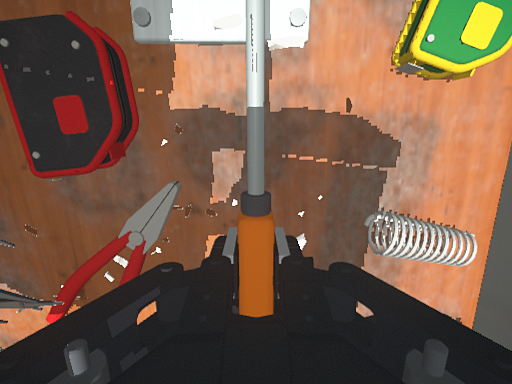

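View pics/s8.png

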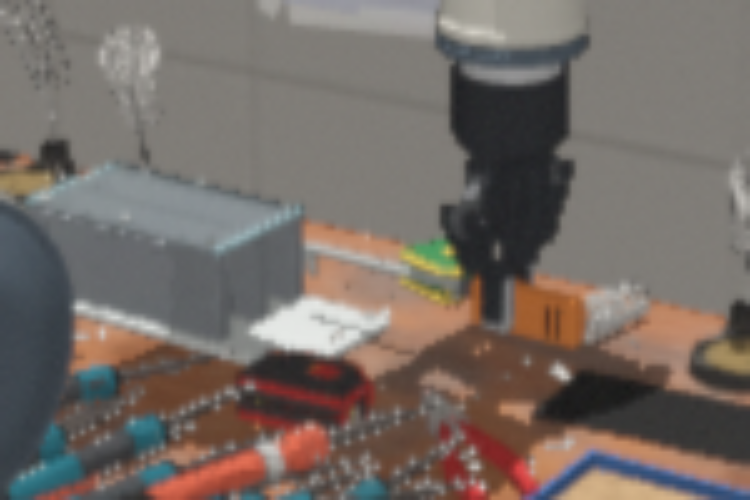

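play_rows(moves=[{"xyz": [0,0,-1],"yaw": 0},{"xyz": [0,0,-2.5],"yaw": 0},{"xyz": [0,0,-4],"yaw": 0},{"xyz": [0,0,-5.5],"yaw": 0},{"xyz": [0,0,-6],"yaw": 0},{"xyz": [0,0,-6],"yaw": 0},{"xyz": [0,0,-6],"yaw": 0}])

```text
time_s: 8.25
eef_pos: [0.5779, 0.0211, 0.0435]
ee_rot: [0.491, 0.509, 0.491, -0.509]
force: [0.3, 0.1, -2.1]
width: 0.0171
```

```bash
python3 - <<'E'
from h import *
np.set_printoptions(precision=4,suppress=True)
s=r.observe();ci=camera_info("wrist");im=grab_frame("wrist");cv2.imwrite("pics/w9.png",im)
t=grab_frame("top");cv2.imwrite("pics/t9z.png",cv2.resize(t[140:230,140:290],None,fx=5,fy=5))
print(s["time_s"],s["eef_pos"],s["force"],s["width"])
E
```

```text
8.25 [0.5779 0.0211 0.0435] [ 0.3329  0.0967 -2.0678] 0.017074553775254023
```

View pics/w9.png

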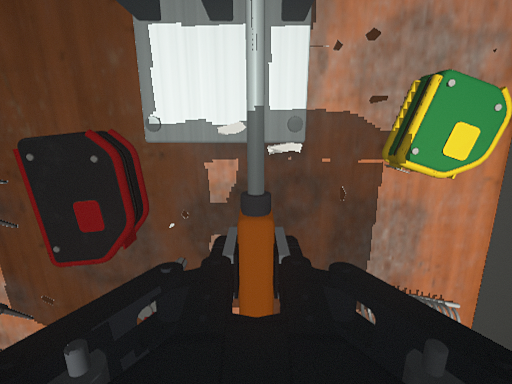

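View pics/t9z.png

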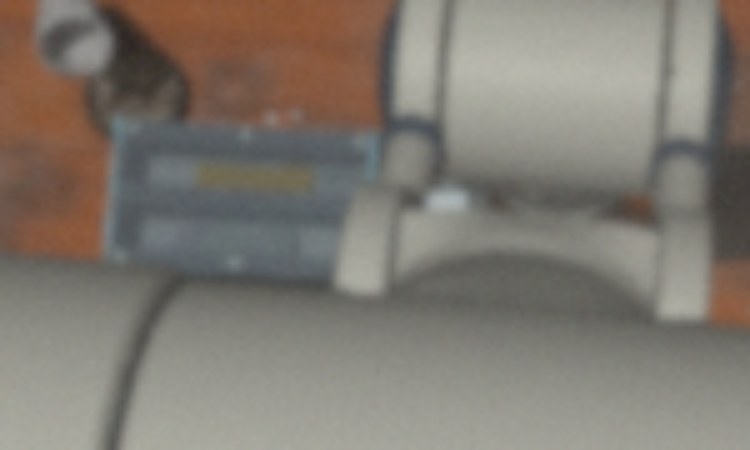

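play_rows(moves=[{"xyz": [0,0,-0.8],"yaw": 0},{"xyz": [0,0,-2],"yaw": 0},{"xyz": [0,0,-3.2],"yaw": 0},{"xyz": [0,0,-4.4],"yaw": 0},{"xyz": [0,0,-5],"yaw": 0},{"xyz": [0,0,-5],"yaw": 0},{"xyz": [0,0,-5],"yaw": 0}])

```text
time_s: 8.93
eef_pos: [0.5797, 0.0715, 0.0432]
ee_rot: [-0.491, -0.509, -0.491, 0.509]
force: [0.1, -0.0, -0.6]
width: 0.0169
```

```bash
python3 - <<'E'
from h import *
np.set_printoptions(precision=4,suppress=True)
s=r.observe();ci=camera_info("wrist");im=grab_frame("wrist");cv2.imwrite("pics/w10.png",im)
t=grab_frame("top");cv2.imwrite("pics/t10z.png",cv2.resize(t[140:230,140:290],None,fx=5,fy=5))
print(s["time_s"],s["eef_pos"],s["force"],s["width"])
E
```

```text
8.9333 [0.5797 0.0715 0.0432] [ 0.1028 -0.0061 -0.6396] 0.01688122400491081
```

View pics/w10.png

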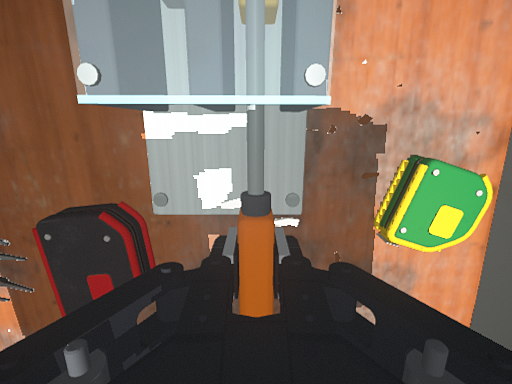

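View pics/t10z.png

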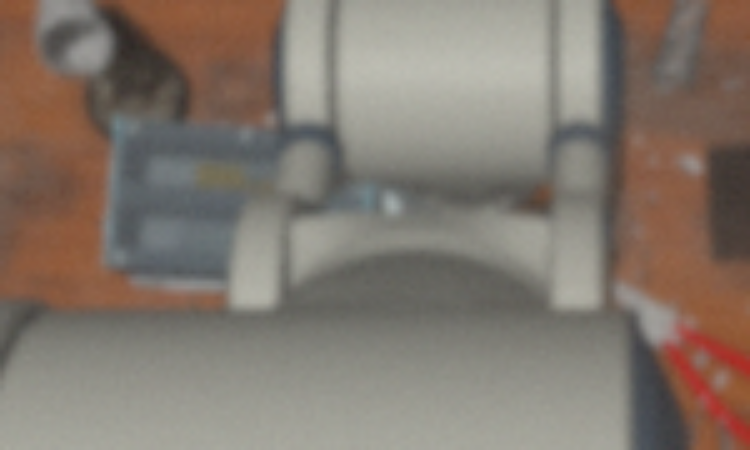

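```bash
python3 - <<'E'
from h import *
np.set_printoptions(precision=4,suppress=True)
print(ray(camera_info("top"),[[189.4,177]],.064), ray(camera_info("wrist"),[[257,23]],.008), ray(camera_info("wrist"),[[240,17],[276,17]],.034))
E
```

```text
[[0.5746 0.2274 0.064 ]] [[0.585  0.1946 0.008 ]] [[0.5762 0.1891 0.034 ]
 [0.5941 0.1884 0.034 ]]
```

play_rows(moves=[{"xyz": [0,0,-0.4],"yaw": 0},{"xyz": [0.3,0,-0.5],"yaw": 0},{"xyz": [0.7,0,-0.5],"yaw": 0},{"xyz": [1.1,0,-0.5],"yaw": 0},{"xyz": [1.4,0,-0.5],"yaw": 0},{"xyz": [1.5,0,-0.5],"yaw": 0},{"xyz": [1.5,0,-0.5],"yaw": 0},{"xyz": [1.5,0,-0.5],"yaw": 0}])

```text
time_s: 9.7
eef_pos: [0.5798, 0.0759, 0.0282]
ee_rot: [-0.49, -0.509, -0.491, 0.509]
force: [0.6, 0.2, -1.3]
width: 0.0168
```

```bash
python3 - <<'E'
from h import *
np.set_printoptions(precision=4,suppress=True)
s=r.observe();print(s["time_s"],s["eef_pos"],s["force"],s["torque"],s["width"])
E
```

```text
9.7 [0.5798 0.0759 0.0282] [ 0.5653  0.2055 -1.3146] [ 0.0313  0.0035 -0.0584] 0.016793153451105276
```

play_rows(moves=[{"xyz": [0.1,0,0.3],"yaw": 0},{"xyz": [0.1,0,0.8],"yaw": 0},{"xyz": [0.1,0,1.3],"yaw": 0},{"xyz": [0.1,0,1.8],"yaw": 0},{"xyz": [0.1,0,2.4],"yaw": 0},{"xyz": [0.1,0,3],"yaw": 0},{"xyz": [0.1,0,3.7],"yaw": 0},{"xyz": [0.1,0,4.4],"yaw": 0},{"xyz": [0.1,0,5],"yaw": 0},{"xyz": [0.1,0,5.5],"yaw": 0},{"xyz": [0.1,0,5.5],"yaw": 0},{"xyz": [0.1,0,5.5],"yaw": 0}])

```text
time_s: 10.7
eef_pos: [0.5778, 0.0206, 0.0273]
ee_rot: [-0.49, -0.509, -0.49, 0.509]
force: [-0.1, 0.8, -0.7]
width: 0.0167
```

```bash
python3 - <<'E'
from h import *
np.set_printoptions(precision=4,suppress=True)
s=r.observe();ci=camera_info("wrist");im=grab_frame("wrist");cv2.imwrite("pics/w11.png",im)
print(s["time_s"],s["eef_pos"],s["force"],s["width"])
E
```

```text
10.7 [0.5778 0.0206 0.0273] [-0.0712  0.8272 -0.7465] 0.016681371617433938
```

View pics/w11.png

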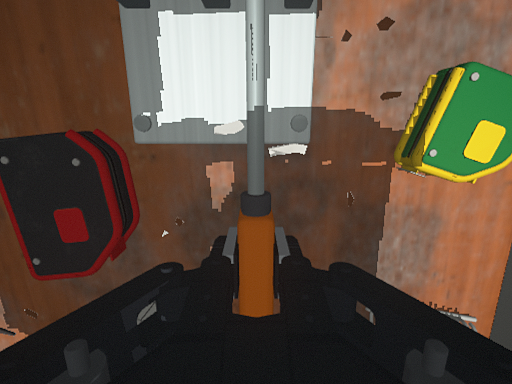

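play_rows(moves=[{"xyz": [0,0,0.4],"yaw": 0},{"xyz": [0,0,1],"yaw": 0},{"xyz": [0,0,1.7],"yaw": 0},{"xyz": [0,0,2.4],"yaw": 0},{"xyz": [0,0,3],"yaw": 0},{"xyz": [0,0,3.6],"yaw": 0},{"xyz": [0,0,4.1],"yaw": 0},{"xyz": [0,0,4.5],"yaw": 0},{"xyz": [0,0,4.5],"yaw": 0},{"xyz": [0,0,4.5],"yaw": 0}])

```text
time_s: 11.58
eef_pos: [0.5761, -0.0242, 0.0273]
ee_rot: [-0.49, -0.509, -0.49, 0.509]
force: [0.2, 0.5, -1.6]
width: 0.0169
```

```bash
python3 - <<'E'
from h import *
np.set_printoptions(precision=4,suppress=True)
s=r.observe();ci=camera_info("wrist");im=grab_frame("wrist");cv2.imwrite("pics/w12.png",im)
print(s["time_s"],s["eef_pos"],s["force"],s["width"])
t=grab_frame("top");cv2.imwrite("pics/t12z.png",cv2.resize(t[140:230,140:290],None,fx=5,fy=5))
t=grab_frame("scene");cv2.imwrite("pics/s12z.png",cv2.resize(t[130:230,170:320],None,fx=5,fy=5))
E
```

```text
11.5833 [ 0.5761 -0.0242  0.0273] [ 0.2006  0.5438 -1.636 ] 0.01690103947541039
```

View pics/w12.png

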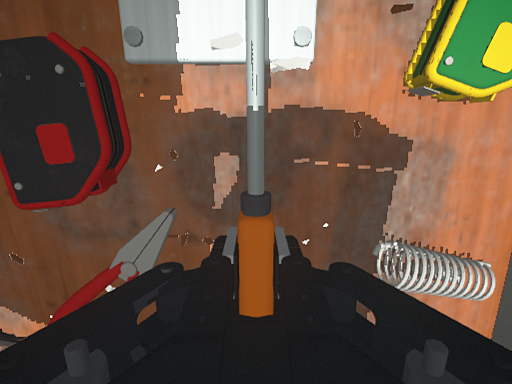

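View pics/t12z.png

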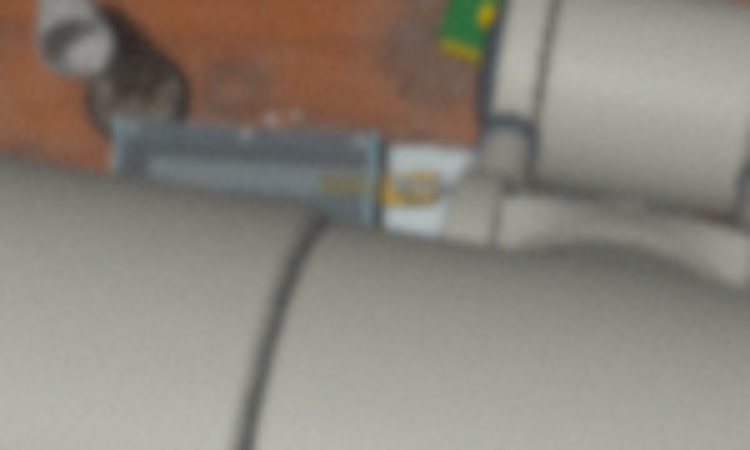

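View pics/s12z.png

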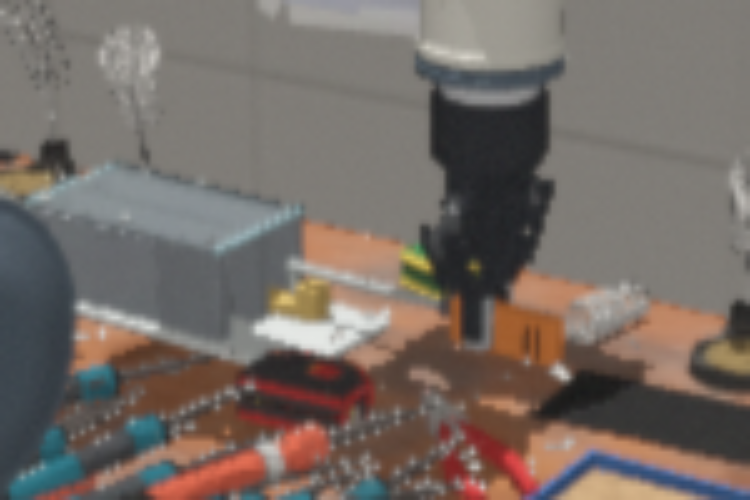

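play_rows(moves=[{"xyz": [0,0,0.4],"yaw": 0},{"xyz": [0,0,0.9],"yaw": 0},{"xyz": [0,0,1.4],"yaw": 0},{"xyz": [0,0,1.8],"yaw": 0},{"xyz": [0,0,2.1],"yaw": 0},{"xyz": [0,0,2.2],"yaw": 0},{"xyz": [0,0,2.2],"yaw": 0},{"xyz": [0,0,2.2],"yaw": 0}])

```text
time_s: 12.4
eef_pos: [0.5753, -0.0461, 0.0273]
ee_rot: [-0.491, -0.509, -0.49, 0.509]
force: [-0.1, 0.2, -1.7]
width: 0.0168
```

```bash
python3 - <<'E'
from h import *
np.set_printoptions(precision=4,suppress=True)
s=r.observe();ci=camera_info("wrist");im=grab_frame("wrist");cv2.imwrite("pics/w13.png",im)
print(s["time_s"],s["eef_pos"],s["force"],s["width"])
t=grab_frame("top");cv2.imwrite("pics/t13z.png",cv2.resize(t[140:230,140:290],None,fx=5,fy=5))
E
```

```text
12.4 [ 0.5753 -0.0461  0.0273] [-0.1071  0.154  -1.6648] 0.016849410311608064
```

View pics/w13.png

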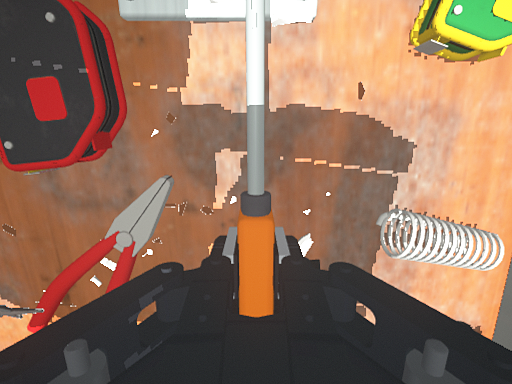

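View pics/t13z.png

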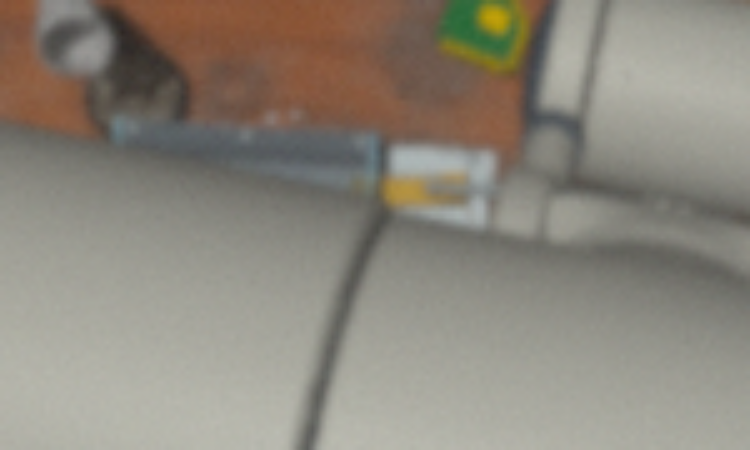

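play_rows(moves=[{"xyz": [0,0,-0.4],"yaw": 0},{"xyz": [0,0,-0.6],"yaw": 0},{"xyz": [-0.4,0,-0.6],"yaw": 0},{"xyz": [-1.5,0,-0.6],"yaw": 0},{"xyz": [-3.5,0,-0.6],"yaw": 0},{"xyz": [-6,0,-0.6],"yaw": 0},{"xyz": [-9,0,-0.6],"yaw": 0},{"xyz": [-12,0,-0.6],"yaw": 0},{"xyz": [-14,0,0],"yaw": 0},{"xyz": [-15,0.3,2],"yaw": -1},{"xyz": [-15,0.7,5],"yaw": -2},{"xyz": [-15,1.2,8],"yaw": -4}])

```text
time_s: 13.5
eef_pos: [0.5846, -0.127, 0.1795]
ee_rot: [0.509, 0.492, 0.508, -0.491]
force: [0.4, 0.0, -1.2]
width: 0.0168
```

play_rows(moves=[{"xyz": [0,0,3],"yaw": -1},{"xyz": [0,0,6],"yaw": -3},{"xyz": [0,0,9],"yaw": -4},{"xyz": [0,0,11],"yaw": -4},{"xyz": [0,0,11.5],"yaw": -4},{"xyz": [0,0,11.5],"yaw": -4},{"xyz": [0,0,11.5],"yaw": -4}])

```text
time_s: 14.08
eef_pos: [0.5878, -0.2408, 0.1778]
ee_rot: [0.525, 0.474, 0.525, -0.474]
force: [0.3, 0.7, -1.5]
width: 0.0167
```

```bash
python3 - <<'E'
from h import *
np.set_printoptions(precision=4,suppress=True)
grab_frame("top")
s=r.observe();ci=camera_info("wrist");im=grab_frame("wrist");cv2.imwrite("pics/w14.png",im)
T=rot(s["ee_rot"]);print(s["time_s"],s["eef_pos"],T[:,1],s["force"],s["width"])
print((T.T@(np.array([.5957,-.2475,.0068])-s["eef_pos"]))*100)
t=grab_frame("top");cv2.imwrite("pics/t14z.png",cv2.resize(t[140:250,180:380],None,fx=4,fy=4))
E
```

```text
14.1333 [ 0.5879 -0.2404  0.1777] [ 0.9947  0.1023 -0.    ] [ 0.884   0.3655 -1.5811] 0.016827789967582815
[17.0883  0.705   0.7968]
```

View pics/w14.png

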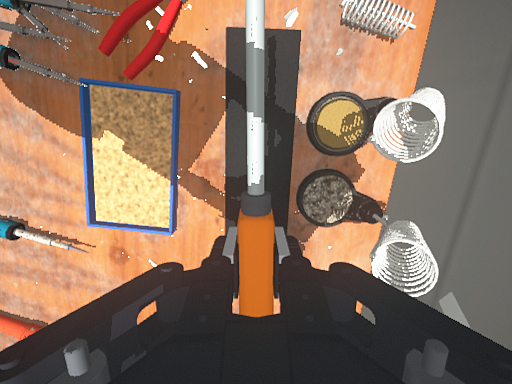

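View pics/t14z.png

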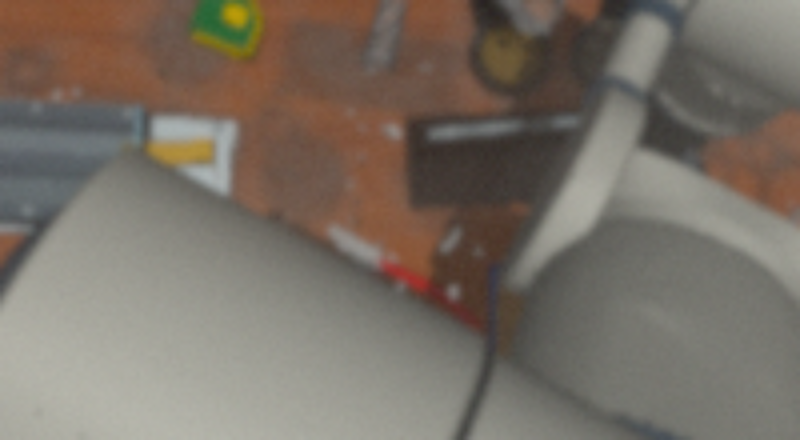

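play_rows(moves=[{"xyz": [1.5,0.2,0.3],"yaw": 0},{"xyz": [4,0.5,0.6],"yaw": 0},{"xyz": [7,0.7,0.8],"yaw": 0},{"xyz": [10,0.7,0.8],"yaw": 0},{"xyz": [13,0.7,0.8],"yaw": 0},{"xyz": [15,0.7,0.8],"yaw": 0},{"xyz": [16.2,0.7,0.8],"yaw": 0},{"xyz": [16.7,0.7,0.8],"yaw": 0},{"xyz": [17,0.7,0.8],"yaw": 0},{"xyz": [17,0.7,0.8],"yaw": 0},{"xyz": [17,0.7,0.8],"yaw": 0},{"xyz": [17,0.7,0.8],"yaw": 0}])

```text
time_s: 15.23
eef_pos: [0.5965, -0.2489, 0.0085]
ee_rot: [0.526, 0.474, 0.524, -0.474]
force: [0.1, -1.0, -1.7]
width: 0.0168
```

play_rows(moves=[{"xyz": [0,0,0],"yaw": 0},{"xyz": [0,0,0],"yaw": 0},{"xyz": [0,0,0],"yaw": 0},{"xyz": [0,0,0],"yaw": 0}], jaw=2.8)

```text
time_s: 15.57
eef_pos: [0.5959, -0.2486, 0.0075]
ee_rot: [0.525, 0.474, 0.525, -0.474]
force: [0.0, 0.1, 0.1]
width: 0.0281
```

play_rows(moves=[{"xyz": [-0.7,0,0],"yaw": 0},{"xyz": [-2.5,0,0],"yaw": 0},{"xyz": [-5,0,0],"yaw": 0},{"xyz": [-8,0,0],"yaw": 0},{"xyz": [-11,0,0],"yaw": 0},{"xyz": [-14,0,0],"yaw": 0},{"xyz": [-16,0,0],"yaw": 0},{"xyz": [-16,0,0],"yaw": 0},{"xyz": [-16,0,0],"yaw": 0}])

```text
time_s: 16.32
eef_pos: [0.5963, -0.2488, 0.1689]
ee_rot: [0.526, 0.474, 0.524, -0.474]
force: [0.4, 0.4, -1.3]
width: 0.028
```

```bash
python3 - <<'E'
from h import *
np.set_printoptions(precision=4,suppress=True)
s=r.observe();ci=camera_info("wrist");im=grab_frame("wrist");cv2.imwrite("pics/w15.png",im)
T=rot(s["ee_rot"]);print(s["time_s"],s["eef_pos"],T[:,1],s["force"],s["width"])
E
```

```text
16.3167 [ 0.5963 -0.2488  0.1689] [0.9948 0.102  0.0022] [ 0.4078  0.4457 -1.2625] 0.02796319125212451
```

View pics/w15.png

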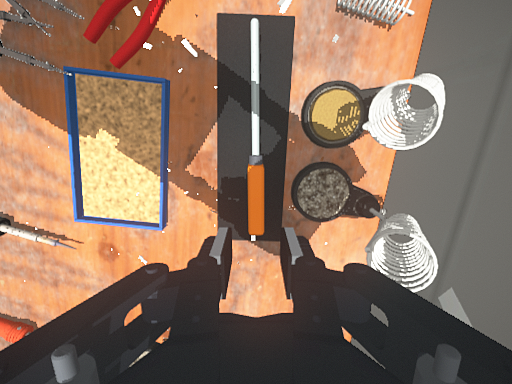

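play_rows(moves=[{"xyz": [-1,0,-1],"yaw": 0},{"xyz": [-2.5,0.1,-3],"yaw": 1},{"xyz": [-4,0.2,-6],"yaw": 2},{"xyz": [-5,0.3,-9.5],"yaw": 3},{"xyz": [-5,0.4,-13],"yaw": 4},{"xyz": [-5,0.5,-16.5],"yaw": 5},{"xyz": [-5,0.6,-20],"yaw": 6},{"xyz": [-5,0.7,-23.5],"yaw": 7},{"xyz": [-5,0.8,-26.5],"yaw": 8},{"xyz": [-5,0.9,-28.5],"yaw": 8},{"xyz": [-5,0.9,-29],"yaw": 8},{"xyz": [-5,0.9,-29],"yaw": 8}], jaw=4)

```text
time_s: 17.37
eef_pos: [0.5744, 0.0425, 0.217]
ee_rot: [-0.491, -0.508, -0.492, 0.509]
force: [0.0, -0.3, 0.6]
width: 0.0403
```

```bash
python3 - <<'E'
from h import *
np.set_printoptions(precision=4,suppress=True)
for k in range(5): grab_frame("top")
s=r.observe();ci=camera_info("wrist");im=grab_frame("wrist");cv2.imwrite("pics/w16.png",im)
T=rot(s["ee_rot"]);print(s["time_s"],s["eef_pos"],T,s["force"],s["width"])
cv2.imwrite("pics/w16z.png",cv2.resize(im[20:230,190:330],None,fx=2.8,fy=2.8,interpolation=cv2.INTER_CUBIC))
E
```

```text
17.6167 [0.5752 0.0398 0.2172] [[-0.0002  0.9992 -0.0387]
 [-0.0001 -0.0387 -0.9992]
 [-1.     -0.0002  0.0001]] [-0.6317 -0.0487 -0.7674] 0.04016415267969261
```

View pics/w16z.png

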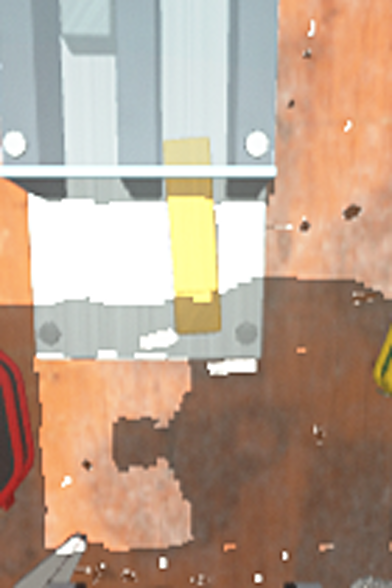

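```bash
python3 - <<'E'
from h import *
np.set_printoptions(precision=4,suppress=True)
ci=camera_info("wrist")
f=lambda p,h:ray(ci,np.array(p)/2.8+[190-.3,20-.3],h)
print("head top front",f([[177,333],[220,330]],.034),"back of head top?",f([[175,293],[214,293]],.034))
print("bar back",f([[164,138],[210,137]],.02), "bar",f([[168,200],[214,200]],.02))
print("apron front",f([[36,357],[262,357]],.008))
E
```

```text
head top front [[0.5737 0.0899 0.034 ]
 [0.5921 0.0904 0.034 ]] back of head top? [[0.5735 0.1064 0.034 ]
 [0.5899 0.1057 0.034 ]]
bar back [[0.5714 0.169  0.02  ]
 [0.5906 0.1686 0.02  ]] bar [[0.572  0.1447 0.02  ]
 [0.5916 0.1439 0.02  ]]
apron front [[0.5073 0.0802 0.008 ]
 [0.6124 0.0761 0.008 ]]
```

play_rows(moves=[{"xyz": [1,0.2,-1.5],"yaw": -1},{"xyz": [3,0.5,-4],"yaw": -3},{"xyz": [6,0.6,-5.7],"yaw": -3.5},{"xyz": [9,0.6,-5.7],"yaw": -3.5},{"xyz": [12,0.6,-5.7],"yaw": -3.5},{"xyz": [14,0.6,-5.7],"yaw": -3.5},{"xyz": [14.5,0.6,-5.7],"yaw": -3.5},{"xyz": [14.5,0.6,-5.7],"yaw": -3.5},{"xyz": [14.5,0.6,-5.7],"yaw": -3.5}])

```text
time_s: 18.42
eef_pos: [0.584, 0.0972, 0.0731]
ee_rot: [0.506, 0.494, 0.506, -0.494]
force: [0.6, -0.9, 0.2]
width: 0.0399
```

```bash
python3 - <<'E'
from h import *
np.set_printoptions(precision=4,suppress=True)
s=r.observe();ci=camera_info("wrist");im=grab_frame("wrist");cv2.imwrite("pics/w17.png",im)
T=rot(s["ee_rot"]);print(s["time_s"],s["eef_pos"],T,s["force"],s["width"])
E
```

```text
18.4167 [0.584  0.0972 0.0731] [[ 0.0008  0.9997  0.023 ]
 [ 0.      0.023  -0.9997]
 [-1.      0.0008 -0.    ]] [ 0.6077 -0.8584  0.2007] 0.039850181660997526
```

View pics/w17.png

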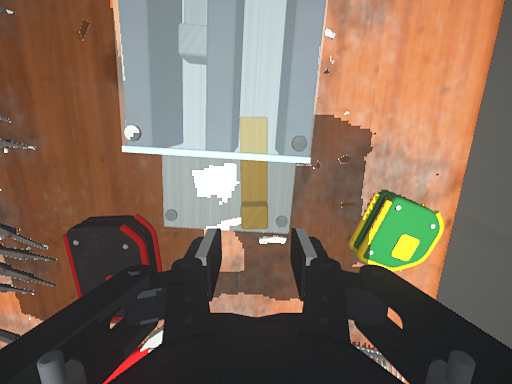

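play_rows(moves=[{"xyz": [1,0,0],"yaw": 0},{"xyz": [2.7,0,0],"yaw": 0},{"xyz": [4.3,0,0],"yaw": 0},{"xyz": [5.5,0,0],"yaw": 0},{"xyz": [6.1,0,0],"yaw": 0},{"xyz": [6.2,0,0],"yaw": 0},{"xyz": [6.2,0,0],"yaw": 0},{"xyz": [6.2,0,0],"yaw": 0}])

```text
time_s: 19.13
eef_pos: [0.5838, 0.0976, 0.0109]
ee_rot: [0.506, 0.494, 0.506, -0.494]
force: [-0.1, -0.0, 0.1]
width: 0.0401
```

play_rows(moves=[{"xyz": [0,0,0],"yaw": 0},{"xyz": [0,0,0],"yaw": 0},{"xyz": [0,0,0],"yaw": 0},{"xyz": [0,0,0],"yaw": 0},{"xyz": [0,0,0],"yaw": 0},{"xyz": [0,0,0],"yaw": 0}], jaw=0.8, newtons=80)

```text
time_s: 19.63
eef_pos: [0.5837, 0.0976, 0.0113]
ee_rot: [0.506, 0.494, 0.506, -0.494]
force: [-1.5, -0.2, 8.5]
width: 0.0183
```

play_rows(moves=[{"xyz": [-0.2,0,0],"yaw": 0},{"xyz": [-0.3,0,0.5],"yaw": 0},{"xyz": [-0.3,0,1.3],"yaw": 0},{"xyz": [-0.3,0,2.2],"yaw": 0},{"xyz": [-0.3,0,3.2],"yaw": 0},{"xyz": [-0.3,0,4.2],"yaw": 0},{"xyz": [-0.3,0,5],"yaw": 0},{"xyz": [-1,0,5.5],"yaw": 0},{"xyz": [-3,0,6],"yaw": 0},{"xyz": [-5,0,6],"yaw": 0},{"xyz": [-5,0,6],"yaw": 0},{"xyz": [-5,0,6],"yaw": 0}])

```text
time_s: 20.63
eef_pos: [0.5854, 0.0373, 0.0614]
ee_rot: [0.506, 0.495, 0.505, -0.494]
force: [0.1, -0.4, -2.1]
width: 0.0182
```

```bash
python3 - <<'E'
from h import *
np.set_printoptions(precision=4,suppress=True)
s=r.observe();ci=camera_info("wrist");im=grab_frame("wrist");cv2.imwrite("pics/w18.png",im)
t=grab_frame("scene");cv2.imwrite("pics/s18z.png",cv2.resize(t[130:230,190:340],None,fx=5,fy=5))
T=rot(s["ee_rot"]);print(s["time_s"],s["eef_pos"],T,s["force"],s["width"])
E
```

```text
20.6333 [0.5854 0.0373 0.0614] [[ 0.0022  0.9997  0.0233]
 [-0.      0.0233 -0.9997]
 [-1.      0.0022  0.0001]] [ 0.1066 -0.4356 -2.0653] 0.018192217145528735
```

View pics/w18.png

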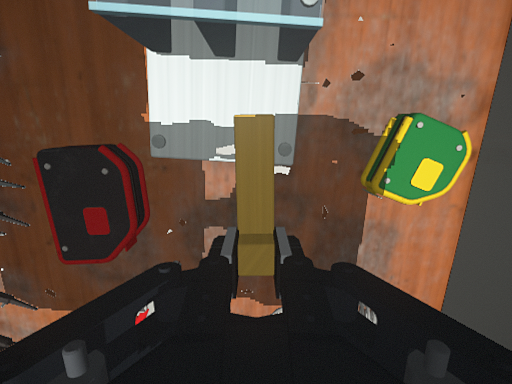

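View pics/s18z.png

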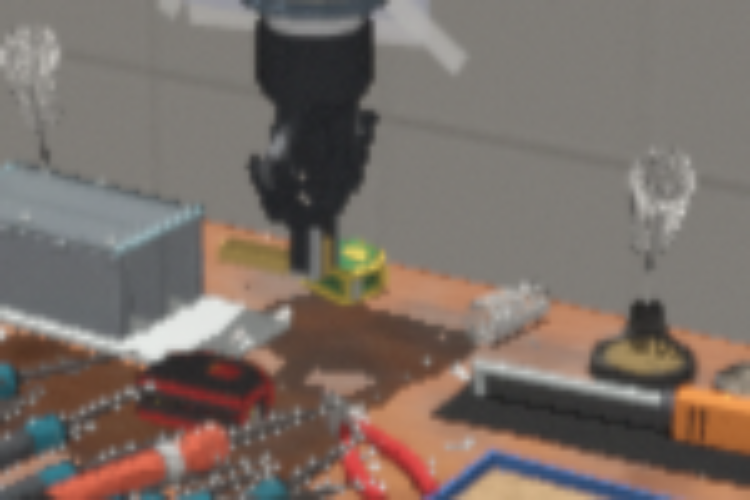

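play_rows(moves=[{"xyz": [-2,0,0],"yaw": 0},{"xyz": [-5,-0.5,1],"yaw": 0},{"xyz": [-8,-1.8,3],"yaw": 0},{"xyz": [-10,-3.2,6],"yaw": 0},{"xyz": [-10,-4.8,9],"yaw": 0},{"xyz": [-10,-6.4,12],"yaw": 0},{"xyz": [-10,-8,15],"yaw": 0},{"xyz": [-10,-9.6,18],"yaw": 0},{"xyz": [-10,-11.2,21],"yaw": 0},{"xyz": [-10,-12.8,24],"yaw": 0},{"xyz": [-10,-14.2,27],"yaw": 0},{"xyz": [-10,-15,29],"yaw": 0}])

```text
time_s: 21.73
eef_pos: [0.4398, -0.2578, 0.1594]
ee_rot: [0.505, 0.494, 0.506, -0.494]
force: [1.1, 0.8, -1.9]
width: 0.0182
```

play_rows(moves=[{"xyz": [0,-0.4,0.8],"yaw": 0},{"xyz": [0,-0.4,0.8],"yaw": 0},{"xyz": [0,-0.4,0.8],"yaw": 0},{"xyz": [0,-0.4,0.8],"yaw": 0}])

```text
time_s: 22.07
eef_pos: [0.4379, -0.2629, 0.1598]
ee_rot: [0.506, 0.494, 0.506, -0.494]
force: [0.3, -0.6, -2.2]
width: 0.0187
```

```bash
python3 - <<'E'
from h import *
np.set_printoptions(precision=4,suppress=True)
grab_frame("top")
s=r.observe();ci=camera_info("wrist");im=grab_frame("wrist");cv2.imwrite("pics/w19.png",im)
T=rot(s["ee_rot"]);print(s["time_s"],s["eef_pos"],T[:,1],s["force"],s["width"])
hsv=cv2.cvtColor(im,cv2.COLOR_BGR2HSV)
E
```

```text
22.1167 [ 0.4381 -0.2628  0.16  ] [ 0.9997  0.0248 -0.0005] [ 0.2208  1.0514 -1.7828] 0.01842690053593397
```

View pics/w19.png

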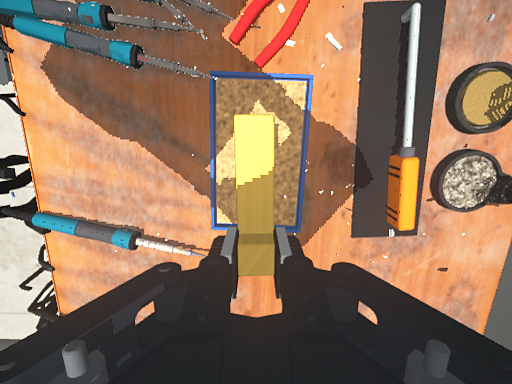

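```bash
python3 - <<'E'
from h import *
ci=camera_info("wrist");p=ray(ci,[[209,75],[314,74],[300,234],[211,230]],.016);print(p,p.mean(0))
E
```

```text
[[ 0.38892561 -0.15021437  0.016     ]
 [ 0.49293336 -0.14677972  0.016     ]
 [ 0.4906515  -0.31768034  0.016     ]
 [ 0.38766122 -0.31521916  0.016     ]] [ 0.44004292 -0.2324734   0.016     ]
```

play_rows(moves=[{"xyz": [1.5,0,0],"yaw": 0},{"xyz": [4,0,0],"yaw": 0},{"xyz": [6.5,0,0],"yaw": 0},{"xyz": [9,0,0],"yaw": 0},{"xyz": [10,0,0],"yaw": 0},{"xyz": [10,0,0],"yaw": 0},{"xyz": [10,0,0],"yaw": 0}])

```text
time_s: 22.75
eef_pos: [0.438, -0.2636, 0.0606]
ee_rot: [0.506, 0.494, 0.506, -0.494]
force: [0.7, -0.7, -1.9]
width: 0.0183
```

```bash
python3 - <<'E'
from h import *
s=r.observe();ci=camera_info("wrist");im=grab_frame("wrist");cv2.imwrite("pics/w20.png",im)
t=grab_frame("scene");cv2.imwrite("pics/s20z.png",cv2.resize(t[150:270,240:390],None,fx=5,fy=5))
print(s["eef_pos"],s["force"])
E
```

```text
[ 0.43804233 -0.26360136  0.06057361] [ 0.74660127 -0.67122964 -1.92065405]
```

View pics/w20.png

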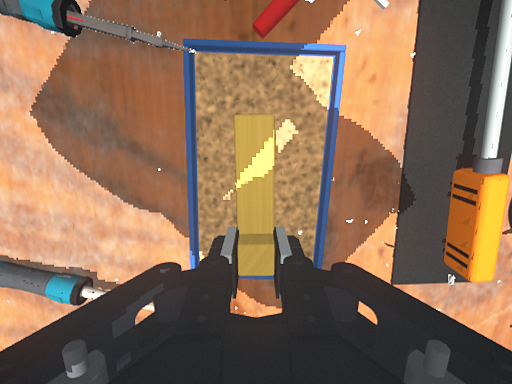

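View pics/s20z.png

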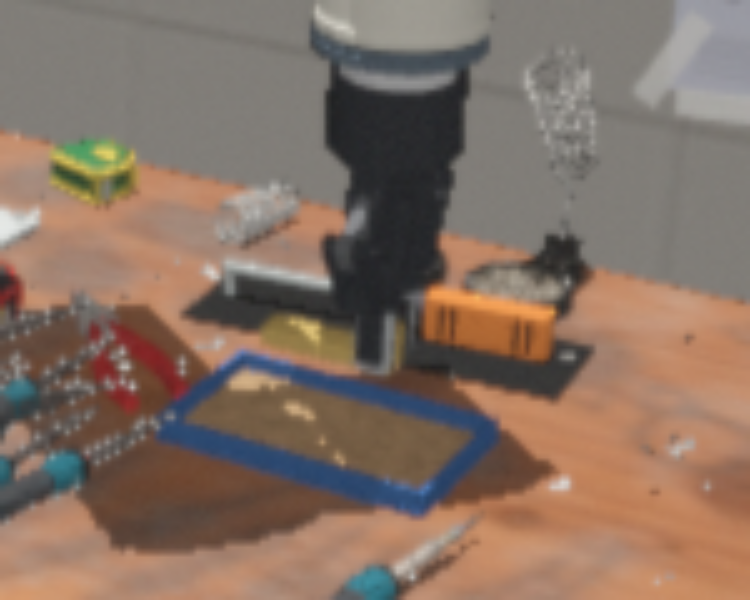

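play_rows(moves=[{"xyz": [1,0,0],"yaw": 0},{"xyz": [2.5,0,0],"yaw": 0},{"xyz": [4,0,0],"yaw": 0},{"xyz": [4.8,0,0],"yaw": 0},{"xyz": [5.1,0,0],"yaw": 0},{"xyz": [5.2,0,0],"yaw": 0},{"xyz": [5.2,0,0],"yaw": 0},{"xyz": [5.2,0,0],"yaw": 0}])

```text
time_s: 23.52
eef_pos: [0.4381, -0.2642, 0.0088]
ee_rot: [0.506, 0.494, 0.506, -0.494]
force: [-0.6, 1.0, -1.7]
width: 0.0187
```

play_rows(moves=[{"xyz": [0,0,0],"yaw": 0},{"xyz": [0,0,0],"yaw": 0},{"xyz": [0,0,0],"yaw": 0},{"xyz": [0,0,0],"yaw": 0}], jaw=3.5)

```text
time_s: 23.85
eef_pos: [0.438, -0.2641, 0.0085]
ee_rot: [0.506, 0.494, 0.506, -0.494]
force: [-0.0, -0.4, -0.7]
width: 0.0346
```

play_rows(moves=[{"xyz": [-0.7,0,0],"yaw": 0},{"xyz": [-2.5,0,0],"yaw": 0},{"xyz": [-5,0,0],"yaw": 0},{"xyz": [-8,0,0],"yaw": 0},{"xyz": [-11,0,0],"yaw": 0},{"xyz": [-14,0,0],"yaw": 0},{"xyz": [-17,0,0],"yaw": 0},{"xyz": [-19,0,0],"yaw": 0},{"xyz": [-19,0,0],"yaw": 0},{"xyz": [-19,0,0],"yaw": 0}])

```text
time_s: 24.68
eef_pos: [0.4382, -0.2642, 0.1997]
ee_rot: [0.507, 0.494, 0.505, -0.494]
force: [0.1, -0.2, -0.3]
width: 0.0351
```

```bash
python3 - <<'E'
from h import *
for k in range(3): grab_frame("top")
s=r.observe();ci=camera_info("wrist");im=grab_frame("wrist");cv2.imwrite("pics/w21.png",im)
t=grab_frame("scene");cv2.imwrite("pics/s21z.png",cv2.resize(t[140:270,160:390],None,fx=3.4,fy=3.4))
cv2.imwrite("pics/t21z.png",cv2.resize(grab_frame("top")[120:245,140:370],None,fx=3.4,fy=3.4,interpolation=cv2.INTER_CUBIC))
print(s["time_s"],s["eef_pos"],s["force"],s["width"])
E
```

```text
24.8333 [ 0.43729072 -0.26356069  0.19751811] [-0.62595115 -0.33131093  0.15103793] 0.034675742163066285
```

View pics/w21.png

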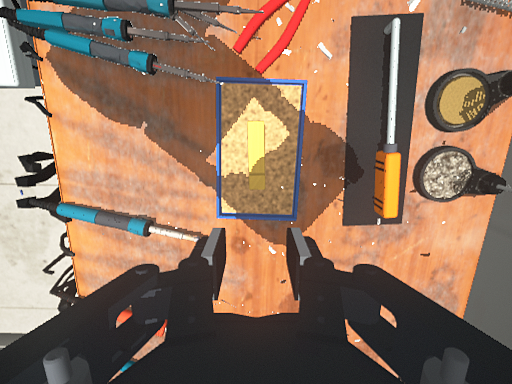

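View pics/s21z.png

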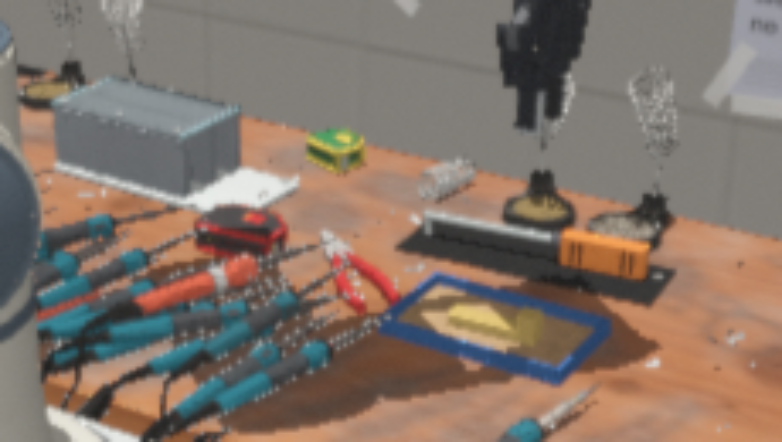

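View pics/t21z.png

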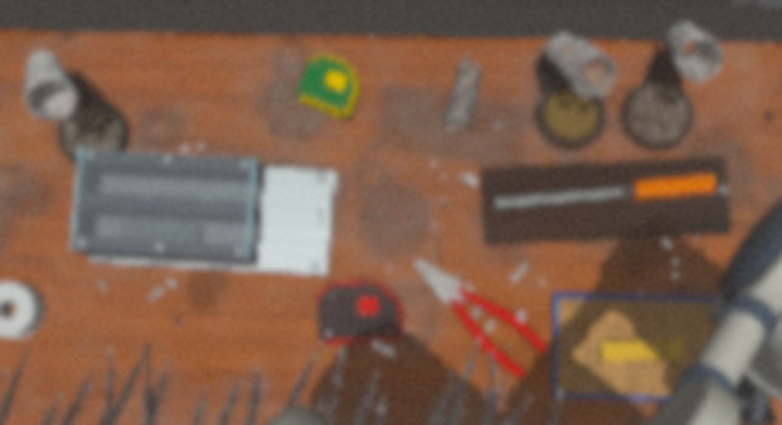

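All in place: the key lies centred and level in the tray, the pick lies on the mat, and the bystanders and steel key look unchanged.

```bash
python3 - <<'E'
from station import ticket
print(ticket.sign_off())
E
```

```text
the job is handed in; nothing more can be done
None
```

I hooked the brass key behind its head and dragged it out until the head stood about 49 mm past the slot mouth. I then laid the pick back on the mat, gripped the key by its head on the apron, and set it down in the blue tray. The job was handed in at about 25 s on the robot clock, and no verdict was reported.

- **Key:** in the last pictures it lies level, within about 5 mm of the tray centre by the release pose.
- **Pick:** it lies flat on the mat, handle and hook both on it, within a few mm of where it started.
- **Everything else:** the steel key and the bystanders look unmoved in the top view. That is a visual comparison only; I did not measure their shifts.
- **Forces:** the wrist readings I saw stayed under about 9 N, the highest as the jaws closed on the handle and on the head. The gripper was open and clear, about 20 cm above the bench, at hand-in.
- **Disagreement:** the hook's position along the pick differed by 3 to 6 mm between views. I went 5 mm deeper before lowering it to allow for this.
- **Failures:** one move call was refused because its rows lacked a yaw value. I re-sent it and nothing moved in between. No other check failed.

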